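# Third hand at the drilling jig: set the length stop and hold the bar on it for clamping

### The arm

A 6-joint arm with a two-finger parallel gripper is mounted at the origin on a cart in front of the work surface, level with it; the furniture and walls round the work are solid. World frame = base frame: x ahead of the robot, y to its left, z up, the work surface at z = 0. Lengths are in mm, angles in rad, forces in N, time in s.
With the tool pointing down it reaches from about 350 to 1000 mm from the base axis. Payload 7.1 kg.
Tool frame: the origin (TCP) lies on the centre line of the jaws, within the pads' length; the fingertips stand 19 mm ahead of it and the grasp point (between the pads) is the TCP; z points along the fingers, y is the line along which they close (so a half turn about z gives the same grasp; the last joint's range is limited). The gripper opens to 85 mm and grips with 20 to 120 N. Pads are 22 mm wide; open, the fingers measure 114 mm over their backs; the gripper's body (76 mm by 85 mm) begins 54 mm behind the grasp point. The pads swing forward as they close: fully open they stand 13 mm farther back than shut.
Start: joints at [1.178, 0.423, 1.63, -0, 1.089, -0.019], TCP at [228.19, 581.837, 250.319] pointing down, gripper open.
Joint ranges: [-3, 3], [-0.9, 2.11], [0.09, 2.58], [-1.31, 4.45], [0.11, 2.69], [-2.54, 2.54]. Speed limits (rad/s): [2.39, 2.39, 3.01, 3.14, 3.14, 3.14].

### API

Orientations are given as [roll, pitch, yaw] about the fixed x, y, z axes, in that order (R = Rz(yaw) Ry(pitch) Rx(roll)).
In Python, from station import arm, vision, search_frame, mark_of gives the robot as it stands.
- The arm moves only by the shell command python3 -m pendant 'ROWS' [OPENING] [FORCE]. ROWS is JSON, one flat list of numbers, 4 for each row, row after row: the shift along the tool's x, y, z in mm, then the turn about the tool's z in rad. A call has 1 to 20 rows; each row shifts and turns the commanded pose from where the row before left it, along the tool's axes as they then stand; what a row does not reach is not made up. A row lasts 1/10 s, in which the tool goes at most 50 mm and 8.59 degrees, less where a joint would pass 70% of its speed; a pose out of reach is approached as far as the arm can. A call with a gripper value outside its range is refused whole. OPENING is the finger opening in mm, from 0 to 85.4, set as the call begins (- or left out, the last holds). The fingers move at their own pace and stop on an object; FORCE is the grip in N (left out, the last holds). Time passes only in rows, so rows that do not move let the fingers close. It gives the time, the measured TCP pose, the force, the opening and the grip force at its end, in the units of the state.
- arm.get_obs(): the state, without advancing time (a new reading comes with each control period).
- vision.get_image(name): name is "side" or "top" or "wrist"; returns (picture, depth): 384x512x3 uint8, red, green, blue; 384x512 float32, mm along the optical axis (not along the pixel's ray), 0 where there is no reading.
- vision.camera_model(name): a dict with "K" (3x3 intrinsics, pixels), "camera_from_world" (4x4, takes a point from world to camera coordinates). Camera axes: x right, y up, looking along -z (the intrinsics and any distortion apply to the point x, -y, -z); pixel columns grow to the right and rows downward; lengths in mm; the calibration is good to about 2 mm. A picture is of the moment at which its call begins: read the wrist's pose just before it. camera_model takes no time and is no camera call; for the wrist camera it gives the pose at the moment of the call.
- arm.job_done(): hands the job in; it is judged then, once.
Trained networks look in the newest picture that a camera, given by its name, has taken for a name from the list of things; names that differ only in an ending like _2 or _b are one class to them, and where a whole thing is asked for, a point or a joint stands for the part that bears it (a point fixed in the world has none). Each returns a list of dicts, best first, with "score" (0 to 1); they miss things now and then, are a little off and sometimes report something else, mostly with a low value. They report only what shows in the picture. A call takes as long as a camera call. They do not tell look-alikes from the thing itself.
- search_frame(camera, name): "location" ([x, y, z] in mm, in world coordinates, good to about 4 mm: the middle of the surface that is visible of it).
- mark_of(camera, name): "location" ([x, y, z] in mm, in world coordinates, good to about 4 mm: a listed point, or the origin of a listed thing).
The state is a dict: "time": time; "joint_positions": joint angles; "qd": joint speeds; "tau": joint torques, N m; "tool_pos": TCP position; "eef_rot": TCP orientation; "force": force on the tool from outside, world axes, zero at the start; "moment": the same for the moment, N m; "opening": opening from 0.0 (shut) to 1.0 (fully open); "grasp_force": force on a finger pad.
Only numpy, scipy, OpenCV 4.12 (cv2) and the standard library are available. Lean on these libraries where they do the work, as an engineer would, in place of code of your own. Each camera call takes 0.05 s, during which the arm holds its last target. There are 200 camera calls.

### The job

Set up the drilling jig for me: take the stop pin with the long shank (its head stands clear of the wooden pin block) and push it down into the hole in the jig's raised boss until it is fully home, leaving the short pin and the other tools where they are. Then lay the marked flat bar on the jig's two rest blocks, square and flush against their fence faces, and slide it endwise up to the pin. Finish while still holding the bar pressed endwise against the stop pin with a steady push of about 12 N (6 to 20 N is fine, never over 45 N), as a third hand while I close the toggle clamp: do not let go.

Things in the scene. Friction and masses are not known exactly. Their poses are not given: they have to be found in the camera images.
- drill_jig: drilling jig bolted to the bench: dark steel base plate 16 mm thick, x -35 to +65 mm, y -95 to +94 mm, with two bright L-shaped locator blocks, a bright boss with the stop hole and an open toggle clamp. Origin on the bench top under the centre of the seated bar; +y along the bar towards the stop hole, +x from the bar towards the fence, z up
- bar_seat (a point): where the bar's origin (centre of its underside) lies when it is seated, its end on the home pin (to 2 mm along y): 26 mm over the bench, level with the rest faces; axes as the jig's. Rests: 28 mm wide at y = -45 and +45 mm, x -20 to +15 mm; fence faces at x = +15 mm, 15 mm high. 62 mm clear between the blocks, base plate 10 mm below: room for a finger. The bar may lie either way round
- stop_hole (a point): centre of the mouth of the stop hole in the top face of the bright boss (35 x 36 mm, 26 mm above the bench), at x = 0, y = +75 mm from the jig's origin; vertical blind hole 11 mm wide, 24 mm deep, with a 2.5 mm chamfer; axes as the jig's
- toggle_clamp (a point): foot of the open toggle clamp on the base plate, 16 mm over the bench, behind (+x of) the fence block that is farther from the stop hole; the raised clamp reaches 75 mm over the bench and its handle 60 mm to +x. Fixed, not to be worked by the robot
- stop_pin: long steel stop pin, loose, upright in one hole of the pin block: shank 10 mm thick, 36 mm long, tapered foot; knurled round head 20 mm in diameter, 25 mm high. Origin at the foot, z up. Parked, the head's underside is 10 mm above the block; fully home in the jig, the foot is 24 mm below the hole's mouth and the head's underside 12 mm above the boss. 0.09 kg
- short_pin: short pin with an equal knurled head (20 mm in diameter, 25 mm high) but a shank of only 20 mm, in the other hole of the pin block, its head sitting right on the block; origin at the foot of the shank. To be left there
- pin_block: wooden block fixed to the bench, 40 x 90 x 36 mm (x, y, z), origin at the centre of its underside; two upright holes 26 mm deep at y = -25 and y = +25 mm, either of which may hold either pin
- flat_bar: plain steel flat bar, loose, lying on the bench: 30 mm wide (x), 140 mm long (y), 10 mm thick (z), about 0.33 kg, with two scribed crosses on top; origin at the centre of its underside. Both ends and both edges are alike. Dragging along the rests and fence it resists with up to 5 N
- tape_measure: tape measure on the bench near the work, 38 x 79 x 62 mm; origin at the centre of its underside. To be left alone
- caliper: vernier caliper lying beyond the jig on the right, 74 x 220 x 8 mm; origin at the centre of its underside. To be left alone
- pliers: pliers with dipped handles lying at the bench edge nearest the robot, 54 x 163 x 12 mm; origin at the centre of their underside. To be left alone
Mind the look-alikes: they are no part of the job. What is shaped like the stop_pin but blue or green is not meant.

How it is judged:
By the outcome, as a careful person would: the job done as asked, in the order asked, and still so for the second after the job is handed in, while the arm keeps its last pose, push and grip.
It also fails if it takes over 72 s, if anything falls off the work surface, if the arm or the gripper's body presses on something with over 40 N, if the wrist force passes 120 N, or if a joint passes its speed limit or range.

## Working session

There is one attempt and no reset: what is moved stays moved. The work goes in short steps, Python scripts to look and compute and a shell command to move; the robot and the scene stay as the last step left them, time stands still between calls to the robot, and variables do not carry over. Pictures are saved under pics/ and viewed, at most 12 in all, crops included, and the job is handed in when it is done.

```bash
ls; mkdir -p pics; cat > h.py <<'E'
import numpy as np, cv2
from station import arm, vision, search_frame, mark_of
def grab(cam,fn=None):
    m=vision.camera_model(cam); im,d=vision.get_image(cam)
    if fn: cv2.imwrite(fn,im[:,:,::-1])
    return im,d,m
def world(u,v,d,m):
    K=m["K"];z=d
    p=np.array([(u-K[0][2])/K[0][0]*z,-(v-K[1][2])/K[1][1]*z,-z,1])
    return (np.linalg.inv(m["camera_from_world"])@p)[:3]
def cloud(d,m):
    v,u=np.mgrid[:d.shape[0],:d.shape[1]];K=m["K"]
    P=np.stack([(u-K[0][2])/K[0][0]*d,-(v-K[1][2])/K[1][1]*d,-d,np.ones_like(d)],-1)
    return (P@np.linalg.inv(m["camera_from_world"]).T)[...,:3]
E
python3 - <<'E'
from h import *
print(arm.get_obs())
for c in ["top","side"]:
    im,d,m=grab(c,f"pics/{c}0.png")
    print(c,m)
    for n in ["drill_jig","bar_seat","stop_hole","toggle_clamp","stop_pin","short_pin","pin_block","flat_bar","tape_measure"]:
        r=mark_of(c,n); print(n,[(np.round(x["location"]),round(x["score"],2)) for x in r[:3]])
E
```

```text
pics
{'time': 0.0, 'joint_positions': array([ 1.17798682e+00,  4.23826024e-01,  1.63070672e+00, -6.18009100e-06,
        1.08861222e+00, -1.89793964e-02]), 'qd': array([-0.0009104 , -0.00106443,  0.0006573 , -0.0019164 , -0.00224344,
        0.00184904]), 'tau': array([-2.72424295e-03, -5.57392967e+01, -2.81732208e+01, -3.04616779e-04,
        7.48295453e-03,  1.10938245e-05]), 'tool_pos': array([228.00268181, 581.35916275, 249.54835689]), 'eef_rot': array([-3.14004052e+00, -2.39901602e-05,  2.76776539e+00]), 'force': array([0.12316492, 0.63414466, 1.06839186]), 'moment': array([0.0052157 , 0.01426235, 0.01805153]), 'grasp_force': 0.0, 'opening': 1.0011016407052582}
top {'K': array([[366.68734161,   0.        , 254.37541658],
       [  0.        , 366.68734161, 185.68566032],
       [  0.        ,   0.        ,   1.        ]]), 'camera_from_world': array([[-1.77154314e-02, -9.99511393e-01,  2.57514633e-02,
        -2.21181606e+02],
       [ 9.83498824e-01, -1.27821805e-02,  1.80462402e-01,
        -5.39067027e+02],
       [-1.80045067e-01,  2.85235032e-02,  9.83244722e-01,
        -7
[... 1058 characters left out ...]
8e-01,
        -6.88371155e+02],
       [ 0.00000000e+00,  0.00000000e+00,  0.00000000e+00,
         1.00000000e+00]])}
drill_jig [(array([545., -68.,  -1.]), 0.76)]
bar_seat [(array([552., -66.,  28.]), 0.79)]
stop_hole [(array([561.,   2.,  24.]), 0.95), (array([550., -67.,  24.]), 0.32)]
toggle_clamp [(array([ 587., -124.,   16.]), 0.78)]
stop_pin [(array([ 434., -121.,    9.]), 0.65), (array([ 501., -235.,   -1.]), 0.62), (array([418., -30.,   0.]), 0.52)]
short_pin [(array([ 428., -171.,   15.]), 0.56)]
pin_block [(array([ 432., -147.,    4.]), 0.56)]
flat_bar [(array([ 506., -397.,    2.]), 0.83), (array([ 592., -121.,   20.]), 0.65)]
tape_measure [(array([ 646., -431.,   -4.]), 0.84)]
```

```bash
python3 - <<'E'
import cv2
a=cv2.imread("pics/top0.png");a=cv2.resize(a,None,fx=1.55,fy=1.55,interpolation=cv2.INTER_CUBIC);cv2.imwrite("pics/top0b.png",a)
E
```

```text
(no output)
```

View pics/top0b.png

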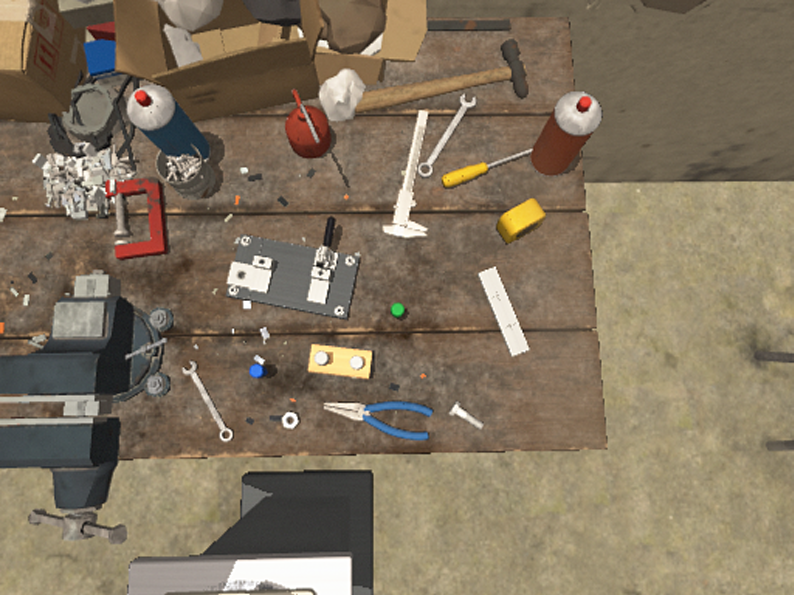

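View pics/side0.png

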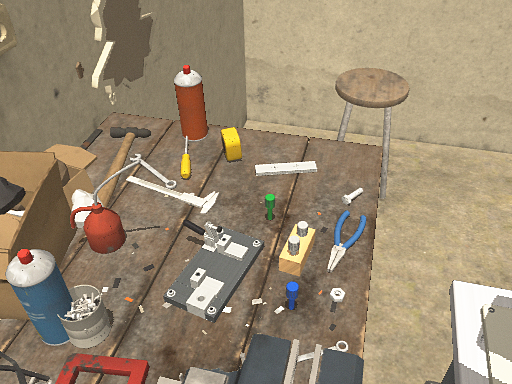

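```bash
python3 - <<'E'
from h import *
# height-map based estimates from top depth
im,d,m=grab("top"); P=cloud(d,m); ok=d>0
def box(x0,x1,y0,y1,z0,z1): return ok&(P[...,0]>x0)&(P[...,0]<x1)&(P[...,1]>y0)&(P[...,1]<y1)&(P[...,2]>z0)&(P[...,2]<z1)
for n,b in dict(pinhead=(400,470,-150,-95,55,90),shorthead=(400,470,-200,-150,50,75),bar=(420,600,-500,-300,5,20),plate=(450,680,-200,60,10,20),bright=(500,680,-200,60,21,30),fence=(500,680,-200,60,36,46),block=(390,480,-210,-80,30,45)).items():
    q=box(*b); X=P[q]
    if len(X)<5: print(n,len(X)); continue
    r=cv2.minAreaRect(X[:,:2].astype(np.float32))
    print(n,len(X),X.mean(0).round(1),np.median(X[:,2]).round(1),r)
    if n in("bright","fence"):
        k,l,s,c=cv2.connectedComponentsWithStats(q.astype(np.uint8))
        for i in range(1,k):
            if s[i,4]>15:
                Y=P[l==i];print("  ",len(Y),Y.mean(0).round(1),cv2.minAreaRect(Y[:,:2].astype(np.float32)),s[i,:4])
E
```

```text
pinhead 72 [ 433.8 -123.3   70. ] 70.9 ((433.8792419433594, -123.04183959960938), (19.590368270874023, 17.58377456665039), 3.6981170177459717)
shorthead 64 [ 427.3 -172.3   60.7] 61.3 ((427.1435852050781, -172.33302307128906), (18.271289825439453, 17.81763458251953), 26.398418426513672)
bar 742 [ 504.6 -399.1   10.4] 10.5 ((508.2135009765625, -391.5121765136719), (164.40408325195312, 123.34298706054688), 66.72696685791016)
plate 2329 [563.3 -79.2  16.5] 16.5 ((564.3656616210938, -73.0767822265625), (189.64793395996094, 100.60240936279297), 78.16423034667969)
bright 620 [554.3 -46.3  26. ] 26.2 ((565.0634765625, -68.71537780761719), (180.4453887939453, 86.80522918701172), 78.13813018798828)
   386 [561.1  -9.8  26.2] ((561.8206176757812, -8.629165649414062), (64.24925994873047, 38.73115158081055), 78.50798797607422) [146 169  31  20]
   181 [ 538.  -113.5   26.3] ((538.3035888671875, -113.3363037109375), (27.552196502685547, 35.71846389770508), 78.02948760986328) [198 179  15  17]
fence 211 [576.8 -84.6  41.3] 41.3 ((595.5206298828125, -78.55213928222656), (116.8785171508789, 68.00238037109375), 80.6870346069336)
   16 [ 608.9 -129.9   43.6] ((610.4927978515625, -129.83828735351562), (11.773193359375, 12.428154945373535), 88.33292388916016) [209 153   6   6]
   19 [ 586.3 -130.9   40.5] ((587.1012573242188, -131.7147979736328), (5.560990333557129, 20.718612670898438), 70.88379669189453) [210 161   5  10]
   87 [580.8 -31.   41.1] ((581.1807250976562, -31.007259368896484), (27.354951858520508, 16.25796890258789), 78.15955352783203) [163 165  13   9]
   83 [ 562.4 -118.9   41.1] ((562.5952758789062, -118.68299102783203), (27.6931095123291, 15.824538230895996), 77.96879577636719) [201 172  13   9]
block 560 [ 430.3 -147.9   36.3] 36.3 ((430.8680114746094, -147.0203857421875), (90.43634796142578, 39.927940368652344), 82.34465026855469)
```

The top picture shows the jig (base plate around px 295,277), with the boss on its left end at 240,275. The pin block is at 340,360: the left pin is taller (z≈71), so it is the stop pin, and the short pin is to its right. The bar is at 503,310, and the blue and green look-alikes stand on the bench. Next I move over the jig for a closer look.

```bash
python3 -m pendant '[0,0,0,0.1406,0,0,0,0.1406,0,0,0,0.1406,0,0,0,0.1406,0,0,0,0.1406,0,0,0,0.1406,0,0,0,0.1406,0,0,0,0.1406,0,0,0,0.1406,0,0,0,0.1406]' && python3 -m pendant '[-20,13,-3,0,-37,24,-3,0,-37,24,-3,0,-37,24,-3,0,-37,24,-3,0,-37,24,-3,0,-37,24,-3,0,-37,24,-3,0,-37,24,-3,0,-37,24,-3,0,-37,24,-3,0,-37,24,-3,0,-37,24,-3,0,-37,24,-3,0,-37,24,-3,0,-37,24,-2,0,-20,11,0,0,0,0,0,0,0,0,0,0]'
python3 - <<'E'
from h import *
o=arm.get_obs();print(o["time"],o["tool_pos"],o["eef_rot"],o["joint_positions"])
im,d,m=grab("wrist","pics/w1.png")
print(m["camera_from_world"].round(3).tolist())
for n in ["stop_hole","bar_seat","stop_pin","drill_jig"]:
    print(n,[(np.round(x["location"]),round(x["score"],2)) for x in mark_of("wrist",n)[:3]])
E
```

```text
time: 2.05
tool_pos: [228.2, 581.8, 250.3]
eef_rot: [-3.142, 0.0, 1.356]
force: [0.1, -0.2, -0.3]
opening: 0.998
grasp_force: 0.0
time: 3.95
tool_pos: [480.1, -79.9, 297.1]
eef_rot: [-3.141, -0.0, 1.36]
force: [-0.4, 0.3, -0.5]
opening: 0.996
grasp_force: 0.0
3.95 [480.0646502  -79.93765453 297.11797421] [-3.14089746e+00 -3.17790322e-04  1.36035563e+00] [-1.89647108e-01  1.60227966e-01  1.88174761e+00  3.72667878e-04
  1.10030554e+00  2.06244249e-02]
[[0.978, -0.21, -0.001, -486.069], [0.199, 0.931, -0.306, 33.564], [0.065, 0.299, 0.952, -431.258], [0.0, 0.0, 0.0, 1.0]]
stop_hole [(array([561.,   8.,  26.]), 0.56)]
bar_seat [(array([548., -70.,  30.]), 0.6)]
stop_pin [(array([ 739., -273.,    1.]), 0.75), (array([ 430., -124.,    9.]), 0.67), (array([ 502., -231.,    2.]), 0.6)]
drill_jig [(array([551., -71.,  -4.]), 0.79)]
```

View pics/w1.png

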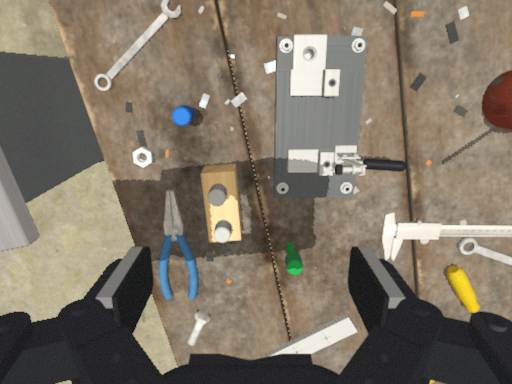

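The wrist picture shows the jig at the upper right, with the hole at px (309,53). The tall stop-pin head is at (218,195), the short pin at (223,232) and part of the bar at the bottom. I'll fit the geometry from this depth image.

```bash
cat >> h.py <<'E'
def fit(P,ok,b,big=0):
    x0,x1,y0,y1,z0,z1=b
    q=ok&(P[...,0]>x0)&(P[...,0]<x1)&(P[...,1]>y0)&(P[...,1]<y1)&(P[...,2]>z0)&(P[...,2]<z1)
    k,l,s,c=cv2.connectedComponentsWithStats(q.astype(np.uint8)); out=[]
    for i in range(1,k):
        if s[i,4]>40:
            Y=P[l==i];r=cv2.minAreaRect(Y[:,:2].astype(np.float32));out.append((len(Y),np.round(r[0],1).tolist(),np.round(r[1],1).tolist(),round(r[2],2),np.median(Y[:,2]).round(1)))
    return out
def jigfit(P,ok):
    "least squares of jig pose by plate edges of z-band"
    for n,b in dict(plate=(450,680,-200,60,12,19),rest=(500,680,-200,60,23,29),fence=(500,680,-200,60,38,44)).items(): print(n,*fit(P,ok,b),sep="\n  ")
E
python3 - <<'E'
from h import *
im,d,m=grab("wrist"); P=cloud(d,m); ok=d>0
jigfit(P,ok)
print("pin",fit(P,ok,(400,470,-150,-95,66,76)),"short",fit(P,ok,(400,470,-200,-150,56,66)),"block",fit(P,ok,(390,480,-210,-80,32,40)))
# hole: dark/deep pixels in region of hole
g=cv2.cvtColor(im,cv2.COLOR_RGB2GRAY)
c=cv2.resize(im[25:115,265:375],None,fx=5,fy=5,interpolation=cv2.INTER_CUBIC);cv2.imwrite("pics/w1c.png",c[:,:,::-1])
q=(P[...,2]<22)|~ok
k,l,s,cc=cv2.connectedComponentsWithStats(q[35:75,290:330].astype(np.uint8));print(s,cc+[290,35])
print(d[48:60:2,302:318:2].round())
for u,v in [(309,53)]: print(world(u,v,400,m)) 
print(m["K"])
E
```

```text
plate
  (9509, [563.7, -72.8], [188.0, 100.6], 78.11, np.float64(15.5))
rest
  (1842, [560.7, -7.5], [61.8, 37.3], 77.25, np.float64(25.4))
  (703, [544.3, -113.7], [27.7, 48.9], 78.27, np.float64(25.5))
fence
  (403, [580.7, -29.7], [26.9, 16.1], 78.31, np.float64(40.5))
  (327, [562.5, -117.4], [27.7, 16.2], 77.95, np.float64(40.6))
  (72, [590.1, -115.6], [6.0, 21.2], 89.32, np.float64(40.9))
  (47, [608.8, -123.9], [22.3, 4.9], 5.78, np.float64(42.1))
pin [(255, [433.7, -121.6], [19.2, 19.6], 51.11, np.float64(70.3))] short [(222, [427.0, -171.3], [20.3, 18.9], 79.15, np.float64(60.1))] block [(1641, [430.3, -146.4], [90.4, 40.1], 82.34, np.float64(35.5))]
[[   0    1   40   39 1211]
 [   0    0   40   40  300]
 [  35    5    1    1    1]
 [  27   11    1    1    1]
 [  15   15   10   10   83]
 [  31   14    1    1    1]
 [  10   21    1    1    1]
 [  26   27    1    1    1]
 [  13   29    1    1    1]] [[309.98100743  55.39471511]
 [307.48333333  50.93666667]
 [325.          40.        ]
 [317.          46.        ]
 [309.46987952  54.44578313]
 [321.          49.        ]
 [300.          56.        ]
 [316.          62.        ]
 [303.          64.        ]]
[[368. 368. 367. 369. 370. 370. 368. 367.]
 [369. 369. 369. 384. 380. 374. 371. 369.]
 [369. 369. 394. 391. 391. 382. 372. 369.]
 [370. 371. 392. 393. 391. 387. 375. 369.]
 [370. 372. 392. 393. 392. 387. 374. 372.]
 [372. 371. 393. 393. 393. 382. 373. 370.]]
[569.23264321   6.47795934  -7.43076252]
[[339.55719921   0.         250.06533209]
 [  0.         339.55719921 183.98068219]
 [  0.           0.           1.        ]]
```

View pics/w1c.png

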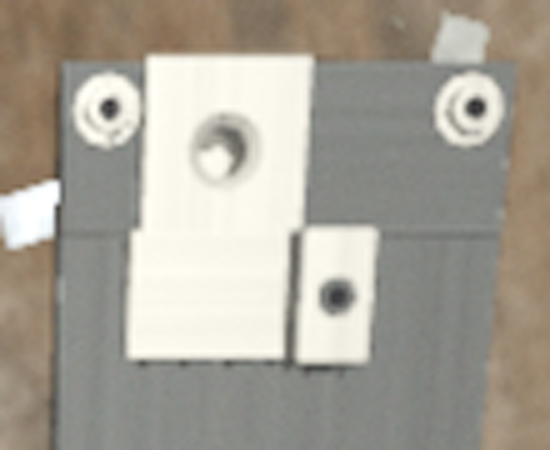

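```bash
python3 -m pendant '[-7,-5,20,0,-11,-8,35,0,-11,-8,40,0,-11,-8,40,0,-11,-7.6,35,0,0,0,17,0,0,0,0,0,0,0,0,0]' 50
python3 - <<'E'
from h import *
o=arm.get_obs();print(o["time"],o["tool_pos"],o["eef_rot"])
im,d,m=grab("wrist","pics/w2.png");P=cloud(d,m);ok=d>0
print("pin",fit(P,ok,(400,470,-150,-95,66,76)),"short",fit(P,ok,(400,470,-200,-150,56,66)),"block",fit(P,ok,(390,480,-210,-80,32,40)))
E
```

```text
time: 5.05
tool_pos: [434.4, -121.9, 110.7]
eef_rot: [3.142, -0.0, 1.362]
force: [0.2, -0.4, 0.3]
opening: 0.581
grasp_force: 0.0
5.05 [ 434.4328491  -121.91442857  110.67532469] [ 3.14151862e+00 -1.29671849e-05  1.36245568e+00]
pin [(1058, [433.4, -121.5], [19.7, 20.0], 73.28, np.float64(70.4))] short [(800, [426.7, -171.0], [19.9, 19.6], 70.53, np.float64(60.3))] block [(5345, [430.0, -147.0], [91.1, 40.1], 82.35, np.float64(35.6))]
```

View pics/w2.png

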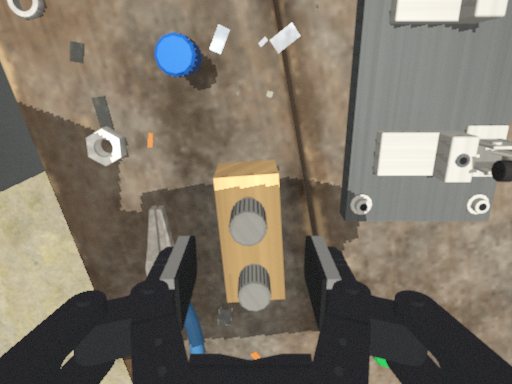

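The tall pin head is at px (248,222), midway between the fingers in y, and the short pin is nearer at (254,288). Now I descend and grip.

```bash
python3 -m pendant '[0.4,-1,20,0,0,0,20,0,0,0,10.7,0,0,0,0,0]' && python3 -m pendant '[0,0,0,0,0,0,0,0,0,0,0,0,0,0,0,0,0,0,0,0,0,0,0,0]' 10 60 && python3 -m pendant '[0,0,-10,0,0,0,-25,0,0,0,-25,0,0,0,-15,0,0,0,0,0,0,0,0,0]'
```

```text
time: 5.5
tool_pos: [433.2, -121.4, 59.5]
eef_rot: [-3.141, -0.0, 1.362]
force: [-0.2, -0.4, -0.1]
opening: 0.586
grasp_force: 0.0
time: 6.1
tool_pos: [433.7, -121.8, 60.6]
eef_rot: [3.14, 0.0, 1.362]
force: [-0.6, -0.2, 6.3]
opening: 0.212
grasp_force: 58.3
time: 6.7
tool_pos: [433.2, -121.6, 135.0]
eef_rot: [3.14, 0.0, 1.362]
force: [0.5, -0.4, -0.8]
opening: 0.213
grasp_force: 59.5
```

```bash
python3 -m pendant '[10,7,0,0,25,17,0,0,35,24,0,0,35,24,0,0,30,20,0,0,15.8,10,0,0,0,0,0,0,0,0,0,0]'
python3 - <<'E'
from h import *
o=arm.get_obs();print(o["time"],o["tool_pos"],o["eef_rot"])
im,d,m=grab("wrist","pics/w3.png");P=cloud(d,m);ok=d>0
jigfit(P,ok)
t=o["tool_pos"]
print("head",fit(P,ok,(t[0]-25,t[0]+25,t[1]-18,t[1]+30,t[2]+5,t[2]+16)))
im2,d2,m2=grab("side")
a=im[60:384,100:420];b=cv2.resize(im2[180:330,130:330],(430,324))
cv2.imwrite("pics/c3.png",np.hstack([cv2.resize(a,(320,324)),b])[:,:,::-1])
E
```

```text
time: 7.5
tool_pos: [562.9, 4.9, 133.5]
eef_rot: [-3.139, 0.001, 1.363]
force: [-0.5, -0.4, 0.1]
opening: 0.214
grasp_force: 59.5
7.5 [562.94612659   4.86102213 133.54714684] [-3.13894131e+00  7.94350576e-04  1.36266172e+00]
plate
  (6939, [571.5, -34.9], [112.5, 100.4], 78.22, np.float64(15.6))
  (45, [563.3, 0.9], [4.0, 10.5], 72.45, np.float64(15.8))
  (234, [540.8, -97.8], [15.0, 37.3], 79.05, np.float64(16.1))
  (1003, [528.0, -140.9], [33.5, 59.7], 45.75, np.float64(15.7))
rest
  (3152, [567.3, -8.6], [62.5, 50.0], 77.51, np.float64(25.5))
  (1264, [538.3, -112.5], [30.1, 36.9], 78.02, np.float64(25.6))
fence
  (463, [581.6, -25.5], [20.4, 15.6], 79.85, np.float64(40.4))
  (279, [558.3, -116.7], [27.9, 7.1], 79.51, np.float64(40.7))
head [(2899, [563.3, 4.4], [23.2, 45.4], 77.81, np.float64(143.2))]
```

View pics/c3.png

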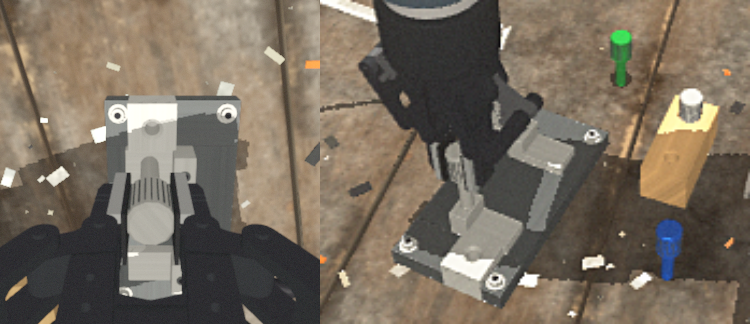

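The pin is held upright and the hole is just ahead of the shank, at px (252,187). Next I measure the pin-to-hole offset within this one picture.

```bash
python3 - <<'E'
from h import *
o=arm.get_obs();print(o["tool_pos"],o["eef_rot"])
im,d,m=grab("wrist");P=cloud(d,m);ok=d>0
t=o["tool_pos"]
C=np.linalg.inv(m["camera_from_world"])[:3,3]
def atz(u,v,z):
    p=world(u,v,100,m); return C+(p-C)*(z-C[2])/(p[2]-C[2])
# hole: pixels deeper than 23 within boss
q=((P[...,2]<23.5)&ok)[172:204,236:270]
k,l,s,c=cv2.connectedComponentsWithStats(q.astype(np.uint8))
for i in range(1,k):
    if s[i,4]>15: print("hole",s[i],c[i]+[236,172],atz(*(c[i]+[236,172]),26))
# jig coordinates check
ang=np.radians(78.15);ey=np.array([np.cos(ang),np.sin(ang)]);ex=np.array([ey[1],-ey[0]])
Q=P[...,:2]-[549.1,-69.0];jx=Q@ex;jy=Q@ey
b=ok&(abs(P[...,2]-25.5)<1.5)&(jy>60)&(jy<100)&(abs(jx)<30)
print("boss jx",np.percentile(jx[b],[1,99]),"jy max",np.percentile(jy[b],99.5))
pl=ok&(abs(P[...,2]-15.7)<1.5)&(jy>62)&(jy<110)
print("plate jx",np.percentile(jx[pl],[.5,99.5]),"jy max",np.percentile(jy[pl],99.5))
# head top: tool frame y/x offsets
y=1.362;tx=np.array([np.cos(y),np.sin(y)]);ty=np.array([np.sin(y),-np.cos(y)])
R=P[...,:2]-t[:2];a=R@tx;e=R@ty
zz=P[...,2]-t[2]
for lo,hi in [(9,13),(-28,-16),(-40,-28)]:
    h=ok&(zz>lo)&(zz<hi)&(abs(e)<12)&(abs(a)<14)
    print("band",lo,h.sum(),"a",np.percentile(a[h],[1,50,99]),"e",np.percentile(e[h],[1,50,99]))
cv2.imwrite("pics/c4.png",cv2.resize(im[165:300,200:300],None,fx=4,fy=4,interpolation=cv2.INTER_CUBIC)[:,:,::-1])
E
```

```text
[562.73015053   4.06024433 134.01034764] [-3.13951667e+00  6.15641202e-04  1.36109548e+00]
hole [  8   6  19  18 208] [252.45192308 186.28365385] [564.59935838   5.00332659  26.        ]
boss jx [-17.30932082  16.98012063] jy max 93.97097621140917
plate jx [-34.80386936  64.52407193] jy max 93.92364025295183
band 9 1525 a [-8.32316641  0.70585724 10.58357677] e [-10.95666543   0.18582068  11.04447551]
band -28 69 a [1.28764405 4.12164756 9.90884632] e [-9.11374528  0.09636064 10.34684311]
band -40 185 a [0.68389315 3.70691312 4.84038296] e [-4.57919116  0.06911525  4.68579597]
```

View pics/c4.png

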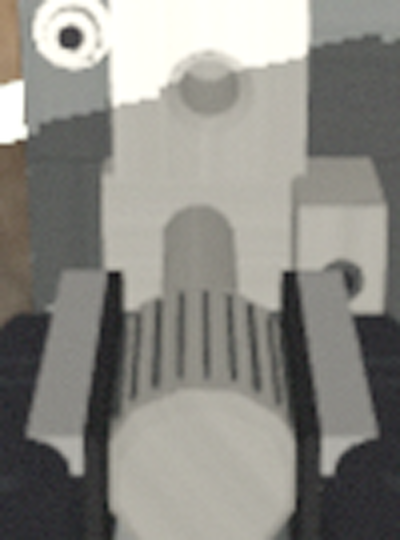

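```bash
python3 -m pendant '[0.3,1.6,15,0,0,0,20,0,0,0,15,0,0,0,0,0,0,0,0,0]'; python3 -c "
from h import *
for i in range(6):
    vision.get_image('wrist') if i else 0
    o=arm.get_obs();print(o['tool_pos'].round(2),o['eef_rot'].round(4),o['force'].round(1))"
```

```text
time: 8.15
tool_pos: [565.4, 4.5, 84.1]
eef_rot: [-3.14, 0.0, 1.361]
force: [-0.8, -0.4, -0.8]
opening: 0.215
grasp_force: 59.5
[565.42   4.5   84.05] [-3.1403e+00  3.0000e-04  1.3615e+00] [-0.8 -0.4 -0.8]
[565.96   4.55  84.7 ] [3.1415 0.     1.3615] [ 0.2 -0.2 -0.6]
[566.22   4.64  85.07] [ 3.1408e+00 -2.0000e-04  1.3617e+00] [-0.1  0.1 -1.4]
[566.34   4.67  85.27] [ 3.1404e+00 -2.0000e-04  1.3617e+00] [ 0.2  0.7 -0.8]
[566.37   4.72  85.36] [ 3.1402e+00 -3.0000e-04  1.3618e+00] [ 0.8  1.1 -0.7]
[566.3    4.74  85.33] [ 3.1403e+00 -2.0000e-04  1.3618e+00] [0.1 0.4 0.5]
```

```bash
cat > meas.py <<'E'
from h import *
o=arm.get_obs()
im,d,m=grab("wrist");P=cloud(d,m);ok=d>0
t=o["tool_pos"];print(t,o["eef_rot"],o["force"])
y=o["eef_rot"][2];tx=np.array([np.cos(y),np.sin(y)]);ty=np.array([np.sin(y),-np.cos(y)])
R=P[...,:2]-t[:2];a=R@tx;e=R@ty;zz=P[...,2]-t[2]
b=ok&(abs(P[...,2]-25.5)<1.5)&(a>0)&(a<30)&(abs(e)<30)
print("boss in tool: e",np.percentile(e[b],[1,99]),"a max",np.percentile(a[b],99.5))
for lo,hi in [(9,13),(-40,-28)]:
    h=ok&(zz>lo)&(zz<hi)&(abs(e)<12)&(abs(a)<14)
    if h.sum(): print("band",lo,h.sum(),"a",np.percentile(a[h],[1,50,99]),"e",np.percentile(e[h],[1,50,99]))
E
python3 meas.py; python3 meas.py
```

```text
[566.29970226   4.73504973  85.32556465] [ 3.14029079e+00 -2.36725420e-04  1.36184612e+00] [0.09417972 0.36944601 0.52953408]
boss in tool: e [-19.04422222  15.13955215] a max 18.321706778845698
band 9 1526 a [-8.43786586  0.70735863 10.61990586] e [-10.91732843   0.18566141  10.89504296]
band -40 188 a [0.73933321 3.71619027 4.76351187] e [-4.46166456  0.2201561   4.81793305]
[566.22209424   4.74279412  85.27976169] [ 3.14039562e+00 -2.24466851e-04  1.36181957e+00] [-0.23965258 -0.30946837 -0.93287771]
boss in tool: e [-19.00698657  15.22246587] a max 18.373229766260458
band 9 1517 a [-8.31185757  0.63948694 10.57360429] e [-10.81648795   0.18687278  11.05532592]
band -40 188 a [0.83682003 3.88160358 4.93400364] e [-4.44726454  0.2125613   4.82928331]
```

```bash
python3 -m pendant '[0,-2,3,0,0,0,3,0,0,0,0,0,0,0,0,0,0,0,0,0,0,0,0,0]'; python3 meas.py; python3 -m pendant '[0,0,2,0,0,0,2,0,0,0,2,0,0,0,0,0,0,0,0,0]'
```

```text
time: 9.1
tool_pos: [563.9, 5.1, 78.7]
eef_rot: [3.141, -0.0, 1.362]
force: [-0.1, -0.6, -0.1]
opening: 0.213
grasp_force: 59.5
[563.92097484   5.14685921  78.65192023] [ 3.14148223e+00 -1.06030121e-05  1.36182474e+00] [-0.12847919 -0.62071269 -0.08551948]
boss in tool: e [-16.66582124  17.59796212] a max 18.383353733424613
band 9 1545 a [-8.32089523  0.70255526 10.61523115] e [-11.08289062   0.197222    10.96029441]
band -40 179 a [0.90595459 3.71667381 4.80941153] e [-4.49178466  0.17908526  4.80208033]
time: 9.65
tool_pos: [563.9, 5.1, 72.5]
eef_rot: [3.142, 0.0, 1.362]
force: [0.8, -1.0, -0.5]
opening: 0.208
grasp_force: 59.5
```

```bash
python3 -m pendant '[0,0.3,3,0,0,0,3,0,0,0,3,0,0,0,3,0,0,0,0,0]' && python3 -m pendant '[0,0,3,0,0,0,2,0,0,0,1,0,0,0,1,0,0,0,0,0]'
```

```text
time: 10.15
tool_pos: [564.0, 5.1, 60.1]
eef_rot: [-3.141, 0.0, 1.362]
force: [0.5, -0.5, -0.9]
opening: 0.217
grasp_force: 59.5
time: 10.65
tool_pos: [564.1, 5.1, 53.5]
eef_rot: [-3.141, 0.0, 1.362]
force: [-0.1, 0.4, -1.1]
opening: 0.213
grasp_force: 59.5
```

```bash
python3 -m pendant '[0,0,1,0,0,0,0.5,0,0,0,0,0,0,0,0,0]' && python3 -m pendant '[0,0,0.5,0,0,0,0.5,0,0,0,0,0,0,0,0,0]'
```

```text
time: 11.05
tool_pos: [564.3, 5.1, 52.7]
eef_rot: [3.141, -0.0, 1.362]
force: [-1.3, -0.5, 5.6]
opening: 0.212
grasp_force: 60.3
time: 11.45
tool_pos: [564.5, 5.1, 52.5]
eef_rot: [3.141, -0.0, 1.362]
force: [-3.9, 0.7, 13.9]
opening: 0.214
grasp_force: 61.4
```

```bash
python3 -m pendant '[0,0,0.7,0,0,0,0,0,0,0,0,0]' && python3 -m pendant '[0,0,-1.5,0,0,0,0,0,0,0,0,0,0,0,0,0]' 45 && python3 -m pendant '[0,0,-20,0,0,0,-40,0,0,0,-40,0,-20,0,-20,0,0,0,0,0,0,0,0,0]'
python3 - <<'E'
from h import *
o=arm.get_obs();print(o["time"],o["tool_pos"],o["eef_rot"])
im,d,m=grab("wrist","pics/w5.png");P=cloud(d,m);ok=d>0
print("pin",fit(P,ok,(540,590,-20,30,58,75)))
jigfit(P,ok)
im,d,m=grab("top");P=cloud(d,m);ok=d>0
x=ok&(P[...,2]>6)&(P[...,2]<14)&(P[...,0]>440)&(P[...,0]<580)&(P[...,1]>-480)&(P[...,1]<-320)
print("bar",fit(P,ok,(430,590,-480,-320,6,14)))
E
```

```text
time: 11.75
tool_pos: [564.6, 5.2, 52.3]
eef_rot: [3.141, -0.0, 1.362]
force: [-4.5, 0.5, 19.6]
opening: 0.213
grasp_force: 62.1
time: 12.15
tool_pos: [564.0, 5.1, 51.6]
eef_rot: [-3.141, 0.0, 1.362]
force: [-0.3, 0.1, 0.1]
opening: 0.528
grasp_force: 0.0
time: 12.75
tool_pos: [559.8, -14.6, 171.8]
eef_rot: [3.141, -0.0, 1.361]
force: [-0.1, 0.6, -0.5]
opening: 0.528
grasp_force: 0.0
12.75 [559.8281136  -14.58299278 171.77825144] [ 3.14141126e+00 -2.01238183e-04  1.36078123e+00]
pin [(623, [563.4, 4.0], [20.1, 19.7], 37.45, np.float64(62.3))]
plate
  (13232, [563.6, -72.7], [189.4, 100.2], 78.22, np.float64(15.6))
rest
  (2426, [567.1, -8.7], [62.2, 49.8], 77.43, np.float64(25.5))
  (1104, [545.3, -113.6], [28.3, 51.0], 78.61, np.float64(25.5))
fence
  (675, [580.9, -29.6], [28.1, 15.7], 78.64, np.float64(40.5))
  (514, [562.1, -117.1], [28.0, 16.0], 79.8, np.float64(40.6))
bar [(720, [505.8, -399.7], [139.6, 31.5], 19.61, np.float64(10.4))]
```

```bash
python3 -m pendant '[-18,1,0,0,-35,2,0,0,-40,3,0,0,-40,3,0,0,-40,3,0,0,-40,3,0,0,-40,3,0,0,-40,3,0,0,-40,3,0,0,-35,2,0,0,-19.9,1,0,0,0,0,0,0.1275,0,0,0,0.1275,0,0,0,0.1275,0,0,0,0.1275,0,0,0,0.1275,0,0,0,0.1275,0,0,0,0.1275,0,0,0,0.1275]' 60 && python3 -m pendant '[0,0,20,0,0,0,30,0,0,0,20,0,0,0,10,0,0,0,0,0,0,0,0,0,0,0,0,0]'
python3 - <<'E'
from h import *
o=arm.get_obs();print(o["time"],o["tool_pos"],o["eef_rot"])
im,d,m=grab("wrist","pics/w6.png");P=cloud(d,m);ok=d>0
print("bar",fit(P,ok,(430,590,-480,-320,6,14)))
E
```

```text
time: 14.75
tool_pos: [505.9, -398.2, 170.5]
eef_rot: [-3.139, 0.001, 0.337]
force: [0.8, -0.8, -0.2]
opening: 0.702
grasp_force: 0.0
time: 15.45
tool_pos: [506.6, -399.9, 93.0]
eef_rot: [3.14, -0.001, 0.342]
force: [0.2, 0.4, 0.2]
opening: 0.703
grasp_force: 0.0
15.45 [ 506.63976297 -399.87677814   93.00965824] [ 3.14011530e+00 -9.59179813e-04  3.41926942e-01]
bar [(9318, [505.4, -399.4], [139.3, 30.1], 19.65, np.float64(9.6))]
```

View pics/w6.png

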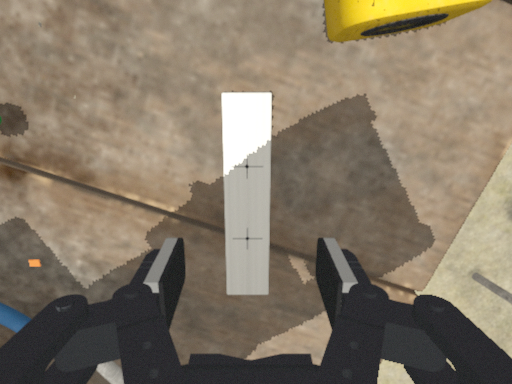

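The bar lies between the fingers along px column 247, with crosses at (247,167) and (247,238). Now I descend and grip.

```bash
python3 -m pendant '[-0.8,-0.8,20,0,0,0,25,0,0,0,18,0,0,0,8,0,0,0,0,0,0,0,0,0,0,0,0,0]' && python3 -m pendant '[0,0,0.5,0,0,0,0,0,0,0,0,0,0,0,0,0,0,0,0,0,0,0,0,0]' 22 80
```

```text
time: 16.2
tool_pos: [505.5, -399.6, 22.0]
eef_rot: [3.14, -0.001, 0.342]
force: [-0.9, -0.3, 0.3]
opening: 0.703
grasp_force: 0.0
time: 16.8
tool_pos: [505.1, -399.1, 21.5]
eef_rot: [3.141, -0.0, 0.342]
force: [-1.6, 1.7, 6.8]
opening: 0.319
grasp_force: 79.0
```

```bash
python3 -m pendant '[0,0,-10,0,0,0,-25,0,0,0,-30,0,0,0,-25,0,0,0,-10,0,8,-16,0,0,14,-28,0,0,18,-36,0,0,18,-36,0,0,18,-36,0,0,18,-36,0,0,18,-36,0,0,16,-34,0,0,11,-22,0,0,5.5,-12,0,0,0,0,0,0]' && python3 -m pendant '[0,0,0,-0.08,0,0,0,-0.13,0,0,0,-0.13,0,0,0,-0.13,0,0,0,-0.13,0,0,0,-0.13,0,0,0,-0.13,0,0,0,-0.1,0,0,0,-0.062,0,0,0,0,0,0,0,0,0,0,0,0]'
python3 - <<'E'
from h import *
for i in range(3):
    o=arm.get_obs();print(o["time"],o["tool_pos"],o["eef_rot"],o["force"],o["grasp_force"],o["opening"])
    im,d,m=grab("wrist","pics/w7.png")
P=cloud(d,m);ok=d>0;z=o["tool_pos"][2]
print("bar top",fit(P,ok,(480,600,-180,30,z-15,z-8)))
jigfit(P,ok)
E
```

```text
time: 18.4
tool_pos: [542.3, -73.7, 119.5]
eef_rot: [-3.141, 0.002, 0.344]
force: [0.9, -0.7, -3.9]
opening: 0.321
grasp_force: 80.0
time: 19.6
tool_pos: [543.0, -76.0, 120.2]
eef_rot: [-3.141, 0.0, 1.362]
force: [0.0, 0.3, -3.7]
opening: 0.321
grasp_force: 80.0
19.6 [542.96850059 -75.95490547 120.22374601] [-3.14125573e+00  6.38117859e-05  1.36185013e+00] [ 0.01616772  0.2577695  -3.74793362] 79.99688744544983 0.3208005020783413
19.65 [543.03247307 -75.81428383 120.30529968] [-3.14138891e+00  6.66779044e-05  1.36238484e+00] [-0.05849671 -0.73173911 -4.08708347] 79.99689102172852 0.31481840710556935
19.7 [543.06260737 -75.73110213 120.33618177] [-3.14142475e+00  4.53923536e-05  1.36272539e+00] [-0.16980407 -0.13966316 -3.5813059 ] 79.9968409538269 0.3229693423881999
bar top [(17669, [544.4, -69.9], [128.5, 40.3], 73.17, np.float64(108.4)), (56, [521.1, -64.8], [1.5, 5.4], 78.65, np.float64(110.2)), (55, [568.2, -74.7], [0.9, 5.2], 76.35, np.float64(110.2))]
plate
  (2543, [528.4, -37.3], [134.2, 17.0], 78.21, np.float64(15.6))
  (11716, [594.4, -57.0], [145.5, 46.8], 78.41, np.float64(15.6))
  (185, [453.2, -124.2], [5.9, 41.2], 0.7, np.float64(15.5))
rest
  (2449, [569.3, 4.1], [36.2, 49.3], 78.21, np.float64(25.6))
  (58, [567.5, -104.8], [1.3, 10.6], 76.27, np.float64(26.3))
  (115, [590.1, -115.1], [2.1, 21.5], 81.16, np.float64(26.1))
fence
  (996, [581.1, -29.8], [27.4, 15.4], 78.8, np.float64(40.6))
  (51, [570.7, -107.7], [4.0, 5.5], 6.79, np.float64(40.3))
  (239, [590.3, -116.0], [5.8, 22.0], 81.56, np.float64(40.9))
  (283, [610.9, -126.3], [33.9, 10.8], 1.11, np.float64(41.0))
  (55, [583.4, -126.1], [1.7, 8.4], 79.98, np.float64(41.1))
```

View pics/w7.png

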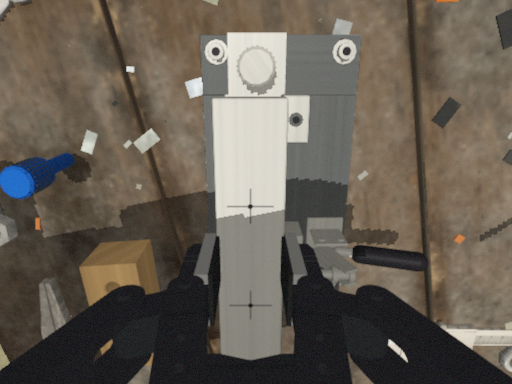

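The bar is held square over the rests, with its leading end at px row 97. Its end stays short of the pin head at (256,68), and the fence block is at (297,120). I check the bar's pose relative to the jig once before lowering.

```bash
cat > bar.py <<'E'
from h import *
o=arm.get_obs();im,d,m=grab("wrist");P=cloud(d,m);ok=d>0;t=o["tool_pos"]
print(o["time"],t.round(2),o["eef_rot"].round(4),o["force"].round(1))
A=np.radians(78.15);ey=np.array([np.cos(A),np.sin(A)]);ex=np.array([ey[1],-ey[0]])
Q=P[...,:2]-[549.0,-69.0];jx=Q@ex;jy=Q@ey;zz=P[...,2]-t[2]
b=ok&(zz>-15)&(zz<-9)&(jy>-32+0)&(abs(jx+4)<25)
b=b&(jy>-30+20)
L=[];
for y in np.arange(-5,55,3.):
    s=b&(abs(jy-y)<1.5)
    if s.sum()>20: L.append((y,*np.percentile(jx[s],[1,99])))
L=np.array(L)
p0=np.polyfit(L[:,0],L[:,1],1);p1=np.polyfit(L[:,0],L[:,2],1)
print("left edge slope,at0",p0,"right",p1,"end jy",np.percentile(jy[b],99.8),"z",np.median(P[...,2][b]))
for n,(x0,x1,y0,y1,z0,z1) in dict(fence=(5,35,33,57,38,43),pinhead=(-15,15,60,92,59,66)).items():
    s=ok&(jx>x0)&(jx<x1)&(jy>y0)&(jy<y1)&(P[...,2]>z0)&(P[...,2]<z1)
    if s.sum()>10: print(n,np.percentile(jx[s],[1,99]),np.percentile(jy[s],[1,99]))
E
python3 bar.py
```

```text
19.75 [543.14 -75.64 120.39] [3.1416 0.     1.3631] [-0.6  0.1 -3.4]
left edge slope,at0 [  0.07017894 -21.25608948] right [-0.07070907 13.17150571] end jy 61.568327536631834 z 108.44340202694644
fence [18.49916917 30.7727887 ] [33.28958626 56.88456307]
pinhead [-10.14868298   8.45923461] [64.7585021  82.96648699]
```

```bash
python3 -m pendant '[0,0,15,0,0,0,25,0,0,0,18,0,0,0,10,0,0,0,0,0,0,0,0,0,0,0,0,0]' && python3 -m pendant '[0,0,1.5,0,0,0,1.5,0,0,0,0,0,0,0,0,0,0,0,0,0]'; python3 bar.py
```

```text
time: 20.5
tool_pos: [543.9, -75.6, 53.1]
eef_rot: [3.14, -0.0, 1.364]
force: [-0.2, -0.2, -3.5]
opening: 0.322
grasp_force: 80.0
time: 21.0
tool_pos: [543.2, -75.5, 49.5]
eef_rot: [3.141, -0.0, 1.364]
force: [0.4, -0.6, -4.4]
opening: 0.318
grasp_force: 80.0
21.0 [543.22 -75.51  49.53] [ 3.1414 -0.      1.3638] [ 0.4 -0.6 -4.4]
left edge slope,at0 [  0.07076097 -21.19553076] right [ 0.15361258 11.60254929] end jy 61.68950430972388 z 37.62036261276543
fence [ 5.61924596 30.56014151] [33.31663539 56.7145556 ]
pinhead [-10.18936029   8.20945913] [64.69242561 83.01892611]
```

```bash
python3 -m pendant '[0,0,1,0,0,0,0.7,0,0,0,0,0,0,0,0,0]' && python3 -m pendant '[0,0,0.5,0,0,0,0,0,0,0,0,0]'
```

```text
time: 21.45
tool_pos: [543.1, -75.5, 47.7]
eef_rot: [-3.141, 0.0, 1.364]
force: [0.6, -0.7, -3.8]
opening: 0.318
grasp_force: 80.0
time: 21.75
tool_pos: [543.2, -75.5, 47.5]
eef_rot: [3.141, -0.0, 1.364]
force: [-1.4, 0.1, 2.5]
opening: 0.319
grasp_force: 80.6
```

```bash
python3 -m pendant '[0,1,0,0,0,1,0,0,0,1,0,0,0,0,0,0,0,0,0,0]' && python3 -m pendant '[0,0.6,0,0,0,0.4,0,0,0,0,0,0,0,0,0,0]'
```

```text
time: 22.25
tool_pos: [543.4, -75.6, 47.4]
eef_rot: [-3.136, 0.0, 1.364]
force: [-10.2, 1.9, 12.1]
opening: 0.319
grasp_force: 81.9
time: 22.65
tool_pos: [543.5, -75.6, 47.4]
eef_rot: [-3.134, 0.0, 1.364]
force: [-13.4, 3.0, 14.9]
opening: 0.317
grasp_force: 82.3
```

View image.

```bash
python3 - <<'E'
from h import *
im,d,m=grab("wrist");P=cloud(d,m);im2,d2,m2=grab("side")
a=cv2.resize(im[130:384,150:420],(425,400));b=cv2.resize(im2[200:310,150:270],(375,344));b=np.vstack([b,np.zeros((56,375,3),np.uint8)])
cv2.imwrite("pics/c8.png",np.hstack([a,b])[:,:,::-1])
E
python3 bar.py
```

```text
22.75 [543.48 -75.57  47.41] [-3.1341e+00  2.0000e-04  1.3639e+00] [-13.2   3.   16.7]
left edge slope,at0 [  0.06495392 -21.00258377] right [ 0.02588728 12.50391322] end jy 61.68659609043774 z 35.5984963570493
fence [14.88520117 30.63158235] [33.289379   56.85392286]
pinhead [-10.08948444   8.17722958] [64.77877126 82.96834755]
```

View pics/c8.png

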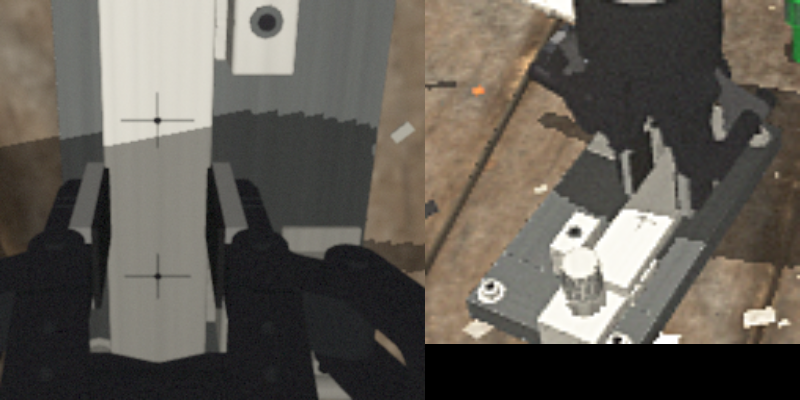

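```bash
python3 - <<'E'
from h import *
o=arm.get_obs();A=np.radians(78.15);ey=np.array([np.cos(A),np.sin(A)]);ex=np.array([ey[1],-ey[0]])
for c in ["wrist","side","top"]:
    im,d,m=grab(c);P=cloud(d,m);ok=d>0
    Q=P[...,:2]-[549.0,-69.0];jx=Q@ex;jy=Q@ey
    g=im.max(-1)
    print(c)
    for lo in range(25,125,10):
        for nm,msk in (("dark",g<70),("light",g>=70)):
            s=ok&msk&(P[...,2]>=lo)&(P[...,2]<lo+10)&(jx>17)&(jx<110)&(jy>-75)&(jy<30)
            if s.sum()>8: print(lo,nm,s.sum(),"jx",np.percentile(jx[s],[2,98]).round(),"jy",np.percentile(jy[s],[2,98]).round())
E
```

```text
wrist
35 dark 204 jx [18. 93.] jy [-40.  -1.]
35 light 36 jx [83. 98.] jy [-41. -39.]
45 dark 1236 jx [ 19. 107.] jy [-47.  -1.]
45 light 30 jx [ 94. 109.] jy [-44. -39.]
55 dark 225 jx [ 18. 106.] jy [-47.  -1.]
55 light 75 jx [36. 45.] jy [-49. -42.]
65 dark 414 jx [17. 40.] jy [-2.  6.]
65 light 201 jx [24. 44.] jy [-46.   4.]
75 dark 3248 jx [18. 43.] jy [-19.   5.]
75 light 47 jx [40. 45.] jy [-16.   4.]
85 dark 2854 jx [19. 48.] jy [-19.   5.]
85 light 30 jx [45. 49.] jy [-5.  5.]
95 dark 2961 jx [18. 53.] jy [-7.  9.]
105 dark 1803 jx [17. 56.] jy [-1.  9.]
105 light 27 jx [18. 57.] jy [3. 9.]
115 dark 14 jx [17. 18.] jy [ 8. 10.]
side
35 dark 17 jx [21. 87.] jy [-47.   0.]
35 light 24 jx [18. 62.] jy [-47.   1.]
45 dark 45 jx [ 20. 107.] jy [-45.  -0.]
65 dark 11 jx [17. 39.] jy [-2.  6.]
75 dark 66 jx [17. 43.] jy [-16.   6.]
85 dark 61 jx [20. 47.] jy [-16.   6.]
95 dark 70 jx [18. 53.] jy [-14.  10.]
105 dark 63 jx [18. 56.] jy [-11.  10.]
115 dark 50 jx [23. 62.] jy [-5.  6.]
115 light 29 jx [40. 49.] jy [-5.  5.]
top
25 light 9 jx [24. 57.] jy [-59. -52.]
35 dark 16 jx [23. 78.] jy [-51. -42.]
35 light 88 jx [17. 59.] jy [-59. -33.]
45 dark 70 jx [ 69. 104.] jy [-51. -40.]
55 dark 14 jx [ 45. 107.] jy [-50. -42.]
55 light 11 jx [37. 98.] jy [-51. -42.]
65 dark 14 jx [28. 34.] jy [-50. -41.]
65 light 36 jx [36. 59.] jy [-51. -41.]
```

No contact shows with the clamp, and the bar is still about 4 mm off the fence. It is probably sticking from the down-force, so I'll unload and let it slide.

```bash
python3 -m pendant '[0,0,-0.6,0,0,0,-0.6,0,0,0,0,0,0,0,0,0]'; python3 -m pendant '[0,0,-0.5,0,0,0,0,0,0,0,0,0]'
```

```text
time: 23.35
tool_pos: [547.1, -76.3, 48.2]
eef_rot: [-3.141, 0.0, 1.364]
force: [-2.2, 0.7, -2.8]
opening: 0.317
grasp_force: 80.1
time: 23.65
tool_pos: [547.0, -76.3, 48.8]
eef_rot: [-3.141, 0.0, 1.364]
force: [-0.6, 0.1, -4.7]
opening: 0.318
grasp_force: 80.0
```

```bash
python3 -m pendant '[0,0.4,0.4,0,0,0.4,0,0,0,0,0,0,0,0,0,0]'; python3 bar.py
```

```text
time: 24.05
tool_pos: [547.1, -76.4, 48.4]
eef_rot: [-3.14, 0.0, 1.364]
force: [-6.1, 1.3, -1.1]
opening: 0.322
grasp_force: 80.4
24.05 [547.11 -76.37  48.41] [-3.1401e+00  1.0000e-04  1.3638e+00] [-6.1  1.3 -1.1]
left edge slope,at0 [  0.06575832 -17.13981342] right [-9.79097316e-03  1.53479529e+01] end jy 61.68301262428133 z 36.50835161755792
fence [14.86285645 30.64857937] [33.31398162 56.76398809]
pinhead [-10.0716668    8.15303995] [64.73104034 83.07382508]
```

```bash
python3 -m pendant '[1,-0.2,0,0,2,0,0,0,2,0,0,0,1,0,0,0,0,0,0,0,0,0,0,0]' && python3 -m pendant '[0,0,0.5,0,0,0,0.3,0,0,0,0,0,0,0,0,0]';python3 -c "
from h import *
o=arm.get_obs();print(o['moment'],o['tool_pos'],o['force'])"
```

```text
time: 24.7
tool_pos: [548.3, -70.5, 48.2]
eef_rot: [-3.14, 0.0, 1.364]
force: [-4.7, -1.8, -5.0]
opening: 0.322
grasp_force: 79.9
time: 25.1
tool_pos: [548.3, -70.5, 47.7]
eef_rot: [-3.14, 0.0, 1.364]
force: [-5.5, 0.9, -0.8]
opening: 0.317
grasp_force: 80.4
[0.03740335 0.99618124 0.0238516 ] [548.32773219 -70.48386592  47.73732466] [-5.48527474  0.9158963  -0.77576251]
```

```bash
python3 -m pendant '[0.5,0,0,0,0.5,0,0,0,0.5,0,0,0,0,0,0,0,0,0,0,0]' && python3 -m pendant '[0.5,0,0,0,0.5,0,0,0,0,0,0,0,0,0,0,0]'
```

```text
time: 25.6
tool_pos: [548.6, -69.3, 47.5]
eef_rot: [-3.14, 0.0, 1.364]
force: [-5.7, -2.1, -3.4]
opening: 0.32
grasp_force: 80.1
time: 26.0
tool_pos: [548.8, -68.3, 47.5]
eef_rot: [-3.14, 0.0, 1.364]
force: [-6.2, -2.1, -3.4]
opening: 0.318
grasp_force: 80.1
```

```bash
python3 -m pendant '[0.5,-0.1,0.3,0,0.5,0,0,0,0,0,0,0,0,0,0,0]' && python3 -m pendant '[0.5,0,0,0,0,0,0,0,0,0,0,0]'
```

```text
time: 26.4
tool_pos: [548.9, -67.8, 47.5]
eef_rot: [-3.141, 0.001, 1.364]
force: [-6.3, -4.8, -0.8]
opening: 0.316
grasp_force: 80.4
time: 26.7
tool_pos: [548.9, -67.5, 47.5]
eef_rot: [-3.14, 0.001, 1.364]
force: [-6.6, -7.0, -1.1]
opening: 0.321
grasp_force: 80.5
```

```bash
python3 -m pendant '[0.4,0,0.1,0,0.3,0,0,0,0,0,0,0,0,0,0,0]'; python3 bar.py; python3 - <<'E'
from h import *
for i in range(4):
    o=arm.get_obs();f=o["force"];print(o["time"],f.round(1),"along",(f@[.2053,.9787,0]).round(1),"fence",(f@[.9787,-.2053,0]).round(1),o["moment"].round(2),o["tool_pos"].round(2),o["eef_rot"].round(4)); vision.get_image("side")
E
```

```text
time: 27.1
tool_pos: [549.0, -67.3, 47.5]
eef_rot: [-3.14, 0.002, 1.364]
force: [-8.4, -9.7, 1.1]
opening: 0.32
grasp_force: 80.6
27.1 [548.97 -67.29  47.51] [-3.1405e+00  1.7000e-03  1.3642e+00] [-8.4 -9.7  1.1]
left edge slope,at0 [  0.0256878  -16.00999203] right [7.12709006e-03 1.47455533e+01] end jy 70.53889447478326 z 35.652456415830116
fence [14.9251468  30.59919087] [33.26637161 56.73256212]
pinhead [-10.25014535   8.0191209 ] [67.27384667 85.44767419]
27.15 [ -9.  -10.8   1.5] along -12.4 fence -6.6 [-1.62  1.45 -0.03] [549.   -67.31  47.52] [-3.1405e+00  1.7000e-03  1.3642e+00]
27.2 [ -9.1 -10.    1.1] along -11.6 fence -6.9 [-1.68  1.39 -0.06] [548.99 -67.28  47.52] [-3.1405e+00  1.7000e-03  1.3642e+00]
27.25 [-8.1 -9.4  0.1] along -10.9 fence -6.0 [-1.66  1.34 -0.03] [548.99 -67.32  47.52] [-3.1405e+00  1.6000e-03  1.3642e+00]
27.3 [-8.7 -9.4 -0. ] along -11.0 fence -6.6 [-1.61  1.36  0.03] [549.01 -67.31  47.56] [-3.1406e+00  1.6000e-03  1.3642e+00]
```

```bash
python3 -m pendant '[0.3,0,0.1,0,0,0,0,0,0,0,0,0,0,0,0,0,0,0,0,0]'; python3 - <<'E'
from h import *
im2,d2,m2=grab("side")
im,d,m=grab("wrist");P=cloud(d,m);ok=d>0
print("pin",fit(P,ok,(540,590,-20,30,58,75)))
for i in range(4):
    o=arm.get_obs();f=o["force"];print(o["time"],f.round(1),"along",(f@[.2053,.9787,0]).round(1),"fence",(f@[.9787,-.2053,0]).round(1),o["tool_pos"].round(2),o["grasp_force"]); vision.get_image("side")
a=cv2.resize(im[40:294,150:420],(425,400));b=cv2.resize(im2[200:310,150:270],(375,344));b=np.vstack([b,np.zeros((56,375,3),np.uint8)])
cv2.imwrite("pics/c9.png",np.hstack([a,b])[:,:,::-1])
E
```

```text
time: 27.85
tool_pos: [549.0, -67.3, 47.5]
eef_rot: [-3.141, 0.002, 1.364]
force: [-9.3, -12.1, 2.5]
opening: 0.322
grasp_force: 80.8
pin [(3300, [563.6, 6.0], [19.6, 19.9], 0.73, np.float64(62.4))]
27.95 [ -9.3 -11.    2. ] along -12.7 fence -6.9 [549.03 -67.24  47.52] 80.77694892883301
28.0 [ -8.6 -11.8   2.5] along -13.3 fence -6.0 [549.   -67.23  47.51] 80.77781438827515
28.05 [ -9.5 -10.5   2.6] along -12.2 fence -7.1 [549.03 -67.26  47.53] 80.77801823616028
28.1 [ -9.1 -11.6   1.9] along -13.2 fence -6.5 [549.02 -67.22  47.52] 80.77776789665222
```

View pics/c9.png

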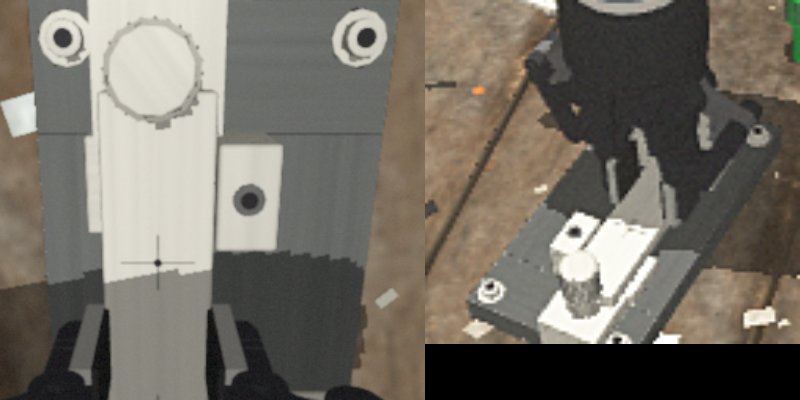

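The bar lies flat and flush against the fence block, with its end under the pin head. The pin is still home and the endwise push is steady at about 13 N, so I hand in.

```bash
python3 -c "
from station import arm
print(arm.job_done())"
```

```text
the job is handed in; nothing more can be done
None
```

The job is handed in: the long stop pin is fully home in the boss, the bar lies on the rests flush to the fence, and the arm is still holding it against the pin with a steady push of about 13 N at the wrist (slightly less at the pin).

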